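Hang a pot on the rail between two hanging pots

TASK

Hang the loose metal pot back on the steel rail, in the narrow space between the two pots that hang there, hook over the rail and the pot hanging straight. Let it ease its neighbours aside as it goes down, gently, without lifting, tipping or unhooking them; its hook is clamped at an unknown height, so feel when the rail takes it, do not press hard, and let go only then so that it does not drop. Leave all three hanging still and the other things on the table where they are.

Things in the scene. Friction and masses are not known exactly. Their poses are not given: they have to be found in the camera images.
- pot: loose tapered bare-metal pot to be hung, standing on the worktop: 100 mm high, 71 mm across the rim, 55 mm across the foot, 0.2 to 0.3 kg. Origin: centre of its underside; z up, x towards the flat steel hook strap on its back
- pot_grip (a point): middle of the loose pot's wooden grip bar, above the mouth at z = 148 mm of the pot: 12 mm thick along the pot's x, 38 mm long along y, 16 mm high, on two metal uprights that lean inward from the rim. Axes as the pot's
- pot_back (a point): point on the back of the loose pot's hook strap, at x = 37.5, z = 62 mm of the pot. The strap is 46 mm wide, 3 mm thick, upright, back face at x = 37.5; at its top it folds back (+x) over a 6.5 mm wide mouth to a 3 mm lip that hangs 28 mm down. It is clamped between guides at a height that differs and is not given: inside of the fold 99 to 119 mm above the pot's underside
- pot_a: hanging pot of the same shape, with a dark-capped glass jar in it (0.35 kg), origin and axes alike, inside of its hook's fold at z = 109 mm. It hangs loosely: it slides along the rail when pushed, leans a little, and can be lifted off. It may be on the left or on the right
- pot_b: hanging pot of the same shape, with a garlic bulb in it (0.26 kg), as loose as the other. Both start 4 to 9 mm short of the posts, so the space between their rims (56 to 66 mm) is narrower than the loose pot's rim and little wider than its foot; the tops of their grips are 185 mm above the worktop
- rack: fixed rack: wooden board 150 x 260 x 16 mm, two wooden posts, steel rail between them along y. Origin: centre of the board's underside, x away from the robot, z up. The posts' inner faces (y = -98, +98 mm) stop the pots' backs; with a pot against each post (axes at y = -72, +72) a third fits between with 2 mm to spare each side. A hung pot's origin is at about x = -6 mm, z = 19 to 39 mm
- rail_mid (a point): middle of the rail's top edge, at x = 35, z = 138 mm of the rack. The rail is an upright flat bar 4 mm thick, 14 mm high, rigid; a like bar 10 mm high lies 70 mm lower in the same plane. A pot hangs on the robot's side, strap in front of the rail, lip behind it, its x along the rack's. The hook has 1.2 mm to spare before and behind the rail, about what these poses may err: find it by touch
- mug: speckled mug, 90 mm wide, 100 mm high, bystander; origin at the underside
- pepper_mill: wooden mill, 58 mm wide, 150 mm high, bystander; origin at the underside
- salt_cellar: turned wooden salt cellar with a lid, 66 mm wide, 68 mm high, bystander; origin at the underside
Not all that is in view belongs to the job. What is shaped like the pot but yellow is not meant.

How it is judged:
By the outcome, as a careful person would: the job done as asked, in the order asked, and still so for the second after the job is handed in, with the robot touching nothing.
It also fails if it takes over 67 s, if anything falls off the work surface, if the arm or the gripper's body presses on something with over 40 N, if the wrist force passes 120 N, or if a joint passes its speed limit or range.

ROBOT

A 7-joint arm with a two-finger parallel gripper is mounted at the origin on a cart in front of the work surface, level with it; the furniture and walls round the work are solid. World frame = base frame: x ahead of the robot, y to its left, z up, the work surface at z = 0. Lengths are in m, angles in rad, forces in N, time in s.
With the tool pointing down it reaches from about 0.35 to 0.9 m from the base axis. Payload 8.1 kg.
Tool frame: the origin (TCP) lies midway between the tips of the shut fingers; the grasp point (between the pads) lies 19 mm behind it; z points along the fingers, y is the line along which they close (so a half turn about z gives the same grasp; the last joint's range is limited). The gripper opens to 92 mm and grips with 3 to 60 N. Pads are 19 mm wide; open, the fingers measure 130 mm over their backs; the gripper's body (75 mm by 190 mm) begins 47 mm behind the grasp point.
Start: joints at [-1.376, 0.434, 0.025, 1.573, -0.012, 1.134, -0.075], TCP at [0.183, 0.597, 0.227] pointing down, gripper open.
Joint ranges: [-2.62, 2.62], [-0.44, 2.09], [-1.27, 1.32], [0.08, 2.57], [-1.32, 4.46], [0.12, 2], [-2.74, 2.74]. Speed limits (rad/s): [2.22, 2.22, 3.01, 3.01, 3.14, 3.14, 3.14].

INTERFACE

Orientations are given as a rotation vector (axis times angle).
In Python, from cell import observe, get_image, camera_model, sign_off, recognise, silhouettes gives the robot as it stands.
- The arm moves only by the tool apply_moves, never from a script. Its argument "motion" is a list of rows, each an object of numbers: "x", "y", "z": the shift along the world's x, y, z in cm; "yaw": the turn about the world's z in degrees; "hand": the opening, from -1 (shut) to 1 (fully open), so that 0 is half open. In form: [{"x": .., "y": .., "z": .., "yaw": .., "hand": ..}, ...]. A call has 1 to 10 rows; each row is the pose to reach, as a shift and turn from the pose commanded when the call began; what a row does not reach only later rows make up. A row lasts 1/8 s, in which the tool goes at most 62.5 mm and 10.7 degrees, less where a joint would pass 70% of its speed; a pose out of reach is approached as far as the arm can. A call with a gripper value outside its range is refused whole. The fingers move at their own pace and stop on an object; "newtons" is the grip in N (left out, the last holds). Time passes only in rows, so rows that repeat a pose let the fingers close. It gives the time, the measured TCP pose, the force, the opening and the grip force at its end, in the units of the state.
- observe(): the state, without advancing time (a new reading comes with each control period).
- get_image(name): name is "scene" or "top"; returns the picture (400x640x3 uint8, blue, green, red); there is no depth.
- camera_model(name): a dict with "camera_matrix" (3x3 intrinsics, pixels), "T" (4x4, takes a point from camera to world coordinates). Camera axes: x right, y up, looking along -z (the intrinsics and any distortion apply to the point x, -y, -z); pixel columns grow to the right and rows downward; lengths in m; the calibration is good to about 2 mm. A picture is of the moment at which its call begins. camera_model takes no time and is no camera call.
- sign_off(): hands the job in; it is judged then, once.
Trained networks look in the newest picture that a camera, given by its name, has taken for a name from the list of things; names that differ only in an ending like _2 or _b are one class to them, and where a whole thing is asked for, a point or a joint stands for the part that bears it (a point fixed in the world has none). Each returns a list of dicts, best first, with "p" (0 to 1); they miss things now and then, are a little off and sometimes report something else, mostly with a low value. They report only what shows in the picture. A call takes as long as a camera call. They do not tell look-alikes from the thing itself.
- recognise(query, camera): "rect" ([left, top, right, bottom] in pixels, round what is visible of it).
- silhouettes(query, camera): "mask" (400x640 bool, what is visible of it) and "rect" ([left, top, right, bottom] in pixels, round what is visible of it).
The state is a dict: "clock": time; "joints": joint angles; "dq": joint speeds; "joint_efforts": joint torques, N m; "position": TCP position; "ee_rot": TCP orientation; "force": force on the tool from outside, world axes, zero at the start; "ft_torque": the same for the moment, N m; "width": opening from 0.0 (shut) to 1.0 (fully open); "gripper_force": force on a finger pad.
Only numpy, scipy, OpenCV 4.12 (cv2) and the standard library are available. Lean on these libraries where they do the work, as an engineer would, in place of code of your own. Each camera call takes 0.05 s, during which the arm holds its last target. There are 200 camera calls.

## Working session

There is one attempt and no reset: what is moved stays moved. The work goes in short steps, Python scripts to look and compute and a tool call to move; the robot and the scene stay as the last step left them, time stands still between calls to the robot, and variables do not carry over. Pictures are saved under pics/ and viewed, at most 10 in all, crops included, and the job is handed in when it is done.

Besides the shell and the picture viewer there is one more tool, called as name(argument=value, ...), one argument or row to a line, values as JSON. apply_moves: Moves the arm, as the interface text tells. Its arguments: {"type":"object","properties":{"motion":{"type":"array","items":{"type":"object","properties":{"x":{"type":"number"},"y":{"type":"number"},"z":{"type":"number"},"yaw":{"type":"number"},"hand":{"type":"number"}}}},"newtons":{"type":"number"}},"required":["motion"]}

```bash
mkdir -p pics; ls
python3 - <<'E'
from cell import *
import cv2,numpy as np
s=observe();print({k:np.round(v,3) for k,v in s.items()})
for c in("scene","top"):
    im=get_image(c);cv2.imwrite(f"pics/{c}0.png",im)
    m=camera_model(c);print(c,np.round(m["camera_matrix"],1).tolist(),np.round(m["T"],4).tolist(),[k for k in m])
    for q in("pot","rack","pot_grip","pot_back","mug"):
        print(q,[(np.round(d["rect"]).tolist(),round(d["p"],2)) for d in recognise(q,c)])
E
```

```text
pics
{'clock': np.float64(0.0), 'joints': array([-1.376,  0.435,  0.025,  1.574, -0.012,  1.134, -0.075]), 'dq': array([-0.   , -0.001, -0.   ,  0.001, -0.   ,  0.005, -0.   ]), 'joint_efforts': array([-0.0000e+00, -6.6787e+01,  9.8500e-01, -3.1445e+01, -6.1000e-02,
        4.3000e-02,  0.0000e+00]), 'position': array([0.183, 0.597, 0.226]), 'ee_rot': array([-4.660e-01, -3.107e+00,  2.000e-03]), 'force': array([-0.435, -0.097, -0.782]), 'ft_torque': array([ 0.032, -0.01 ,  0.049]), 'gripper_force': np.float64(0.0), 'width': np.float64(0.998)}
scene [[385.4, 0.0, 321.3], [0.0, 385.4, 201.5], [0.0, 0.0, 1.0]] [[0.5328, 0.3606, -0.7656, -0.4067], [-0.8459, 0.202, -0.4936, -0.6415], [-0.0234, 0.9106, 0.4126, 0.6328], [0.0, 0.0, 0.0, 1.0]] ['camera_matrix', 'T']
pot [([223.0, 189.0, 242.0, 232.0], 0.95), ([313.0, 178.0, 338.0, 226.0], 0.91), ([351.0, 185.0, 376.0, 238.0], 0.86), ([252.0, 197.0, 281.0, 243.0], 0.64), ([300.0, 186.0, 385.0, 254.0], 0.4)]
rack [([297.0, 186.0, 387.0, 250.0], 0.65)]
pot_grip [([223.0, 188.0, 248.0, 229.0], 0.9), ([251.0, 192.0, 282.0, 244.0], 0.63)]
pot_back 
[... 156 characters left out ...]

top [[449.7, 0.0, 314.1], [0.0, 449.7, 188.7], [0.0, 0.0, 1.0]] [[-0.0006, 0.9911, -0.1332, 0.3848], [-1.0, -0.0, 0.004, -0.0135], [0.0039, 0.1332, 0.9911, 1.3513], [0.0, 0.0, 0.0, 1.0]] ['camera_matrix', 'T']
pot [([352.0, 160.0, 375.0, 187.0], 0.97), ([251.0, 217.0, 276.0, 247.0], 0.91), ([306.0, 163.0, 327.0, 193.0], 0.7), ([205.0, 218.0, 234.0, 251.0], 0.61)]
rack [([291.0, 160.0, 380.0, 210.0], 0.97)]
pot_grip [([253.0, 215.0, 278.0, 248.0], 0.79), ([205.0, 218.0, 231.0, 249.0], 0.72)]
pot_back [([205.0, 217.0, 233.0, 249.0], 0.95), ([250.0, 217.0, 277.0, 249.0], 0.59), ([290.0, 158.0, 380.0, 210.0], 0.56), ([348.0, 160.0, 374.0, 190.0], 0.53)]
mug [([182.0, 140.0, 220.0, 176.0], 0.9)]
```

Run:
```python
import cv2,numpy as np
a=cv2.imread("pics/scene0.png");b=cv2.imread("pics/top0.png")
A=cv2.resize(a[160:270,200:400],(800,440),interpolation=cv2.INTER_CUBIC)
cv2.imwrite("pics/sc.png",A)
B=cv2.resize(b[120:270,170:400],None,fx=3.47,fy=3.47,interpolation=cv2.INTER_CUBIC)
cv2.imwrite("pics/tc.png",B)
```

```text
(no output)
```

View pics/sc.png

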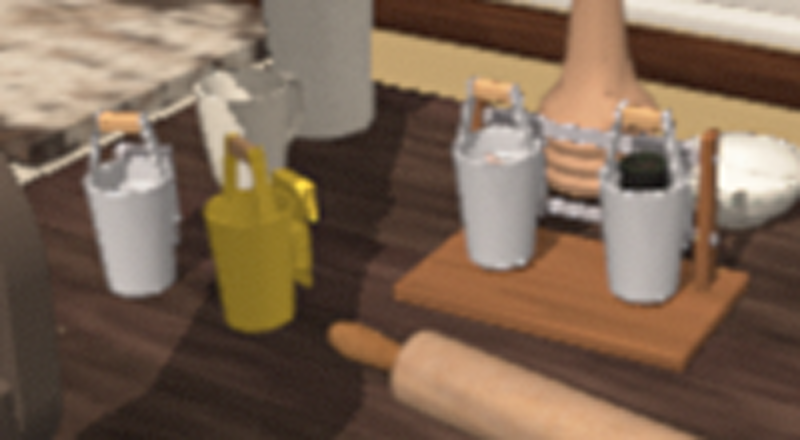

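View pics/tc.png

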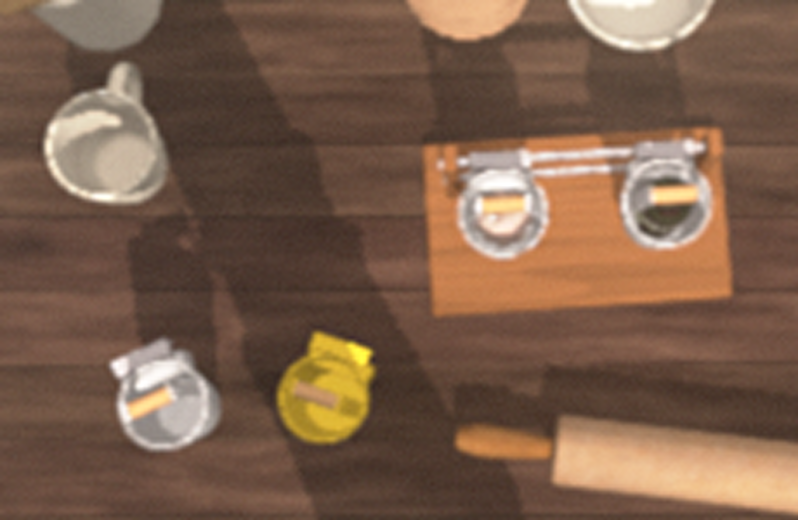

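The top view shows two candidates. The bare-metal pot is at about (217,235) and the yellow look-alike is at about (263,233); the metal one is meant. In the scene view they sit at (233,212) and (264,220). On the rack, garlic pot_b hangs on the left at top (315,178) and the jar pot_a on the right at (363,174). The rolling pin lies in front of the rack.

```bash
cat > h.py <<'E'
from cell import *
import cv2,numpy as np
from scipy.optimize import minimize
def proj(P,c):
    m=camera_model(c);T=m["T"];K=m["camera_matrix"]
    q=(np.atleast_2d(P)-T[:3,3])@T[:3,:3]; q=q*[1,-1,-1]
    u=q@np.array(K).T; return u[:,:2]/u[:,2:]
def ray(uv,c,z):
    m=camera_model(c);T=np.array(m["T"]);K=np.array(m["camera_matrix"])
    d=np.linalg.solve(K,[uv[0],uv[1],1])*[1,-1,-1]; d=T[:3,:3]@d
    return T[:3,3]+d*(z-T[2,3])/d[2]
def pose(p,P):
    c,s=np.cos(p[2]),np.sin(p[2]); P=np.atleast_2d(P)
    return np.c_[p[0]+c*P[:,0]-s*P[:,1],p[1]+s*P[:,0]+c*P[:,1],P[:,2]]
def samp(im,uv): return cv2.remap(im,uv[:,:1].astype(np.float32),uv[:,1:].astype(np.float32),cv2.INTER_CUBIC)[:,0]
E
python3 - <<'E'
from h import *
top=cv2.imread("pics/top0.png");sc=cv2.imread("pics/scene0.png")
cs=[(292.5,161.8),(376.9,157.5),(380.7,205),(295.1,210.8)]
C=np.array([ray(c,"top",.016) for c in cs]);print("corners",C.round(4).tolist())
# order: far-left, far-right, near-right, near-left
M=np.array([[.075,.13],[.075,-.13],[-.075,-.13],[-.075,.13]])
def f(p): return ((pose(p,np.c_[M,[0]*4])[:,:2]-C[:,:2])**2).sum()
r=minimize(f,[.5,-.05,0],method="Nelder-Mead",options=dict(xatol=1e-6,fatol=1e-10));print("corner fit",r.x,np.degrees(r.x[2]),r.fun**.5)
# edge refinement (top): inside-vs-outside in the red-blue channel
g=cv2.GaussianBlur(top,(3,3),0).astype(np.float32);g=g[...,2]-g[...,0]
t=np.linspace(.04,.96,80)[:,None]
def s(p):
    v=0
    for i in range(4):
        a,b=M[i],M[(i+1)%4];e=a+t*(b-a);n=(a+b)/np.linalg.norm(a+b)*.003
        v+=np.mean(samp(g,proj(pose(p,np.c_[e-n,[.016]*80]),"top"))-samp(g,proj(pose(p,np.c_[e+n,[.016]*80]),"top")))
    return -v
r2=minimize(s,r.x,method="Nelder-Mead",options=dict(initial_simplex=[r.x,r.x+[.004,0,0],r.x+[0,.004,0],r.x+[0,0,.03]],xatol=1e-5));print("edge fit",r2.x,np.degrees(r2.x[2]),s(r.x),r2.fun)
# orange grips
for n,im in(("top",top),("scene",sc)):
    h=cv2.cvtColor(im,cv2.COLOR_BGR2HSV)
    for nm,bx in (dict(top=dict(loose=(203,226,226,245),b=(302,170,328,185),a=(354,170,375,182)),scene=dict(loose=(222,186,238,195),b=(316,178,330,188),a=(352,184,368,194)))[n]).items():
        sub=h[bx[1]:bx[3],bx[0]:bx[2]].astype(int)
        w=((sub[...,0]>5)&(sub[...,0]<25)&(sub[...,1]>100)&(sub[...,2]>140))
        y,x=np.nonzero(w);y=y+bx[1];x=x+bx[0]
        ev,V=np.linalg.eigh(np.cov(np.c_[x,y].T));d=V[:,1]
        c0=np.array([x.mean(),y.mean()]);zz=.156-.003 if nm=="loose" else .182
        A=ray(c0+5*d,n,zz);B=ray(c0-5*d,n,zz)
        print(n,nm,len(x),c0.round(1),"world",ray(c0,n,zz).round(4),"bar angle",np.degrees(np.arctan2(*(A-B)[1::-1])).round(1))
E
```

```text
corners [[0.6462, 0.0462, 0.016], [0.6595, -0.2091, 0.016], [0.5152, -0.2176, 0.016], [0.4979, 0.0376, 0.016]]
corner fit [ 0.57966876 -0.08572255  0.05951261] 3.4098216119053646 0.005865498147342021
edge fit [ 0.58111284 -0.08421514  0.06153694] 3.525806690919123 -176.0365 -193.3604278564453
top loose 50 [212.4 235.6] world [0.4204 0.2512 0.153 ] bar angle 115.5
top b 58 [317.  177.1] world [ 0.5729 -0.026   0.182 ] bar angle 111.5
top a 59 [365.2 175.3] world [ 0.5776 -0.153   0.182 ] bar angle 104.8
scene loose 44 [229.2 190. ] world [0.4132 0.2448 0.153 ] bar angle 118.0
scene b 68 [323.1 181.1] world [ 0.5676 -0.0225  0.182 ] bar angle 135.7
scene a 92 [360.  187.4] world [ 0.5767 -0.1499  0.182 ] bar angle 121.7
```

Run:
```python
from h import *
def tri(a,b):
    L=[]
    for uv,c in((a,"top"),(b,"scene")):
        o=np.array(camera_model(c)["T"])[:3,3];d=ray(uv,c,.1)-o;d/=np.linalg.norm(d);L.append((o,d))
    A=sum(np.eye(3)-np.outer(d,d) for o,d in L);B=sum((np.eye(3)-np.outer(d,d))@o for o,d in L)
    p=np.linalg.solve(A,B);return p.round(4),[round(float(np.linalg.norm((np.eye(3)-np.outer(d,d))@(p-o)))*1e3,1) for o,d in L]
print("loose",tri((212.4,235.6),(229.2,190)));print("b",tri((317,177.1),(323.1,181.1)));print("a",tri((365.2,175.3),(360,187.4)))
print("hook",ray((210.9,222.9),"top",.115),ray((210.9,222.9),"top",.125))
p=np.array([.5811,-.0842,.0615])
for q in ([35,0,138],[-6,0,0],[35,98,138],[35,-98,138]): print(q,pose(p,np.array(q)/1e3).round(4))
for g in([.573,-.026,0],[.5776,-.153,0]):
    d=np.array(g)-[p[0],p[1],0];c,s=np.cos(p[2]),np.sin(p[2]);print("in rack",c*d[0]+s*d[1],-s*d[0]+c*d[1])
# pot fit, both cameras: rim ellipse overlay
m=silhouettes("pot","top")
for d in m[:4]: print(d["rect"],d["p"],d["mask"].sum())
im=cv2.imread("pics/top0.png");im2=cv2.imread("pics/scene0.png")
o=[]
th=np.linspace(0,2*np.pi,60)
ym=np.radians(25);gp=tri((212.4,235.6),(229.2,190))[0]
for I,c,b in((im,"top",(170,130,400,260)),(im2,"scene",(200,160,400,260))):
    k=4 if c=="scene" else 3.4
    J=cv2.resize(I[b[1]:b[3],b[0]:b[2]],None,fx=k,fy=k,interpolation=cv2.INTER_CUBIC)
    def pl(P,col,close=True): cv2.polylines(J,[(((proj(P,c)-[b[0],b[1]]+.5)*k)).astype(int)],close,col,1)
    q=[gp[0],gp[1],ym]
    pl(pose(q,np.c_[.0355*np.cos(th),.0355*np.sin(th),0*th+.1]),(0,0,255))
    pl(pose(q,np.c_[.0275*np.cos(th),.0275*np.sin(th),0*th]),(0,0,255))
    pl(pose(q,np.array([[.006,.019,.156],[.006,-.019,.156],[-.006,-.019,.156],[-.006,.019,.156]])),(0,255,0))
    pl(pose(q,np.array([[.0345,.023,.113],[.0345,-.023,.113],[.047,-.023,.113],[.047,.023,.113]])),(255,0,0))
    pl(pose(p,np.array([[.075,.13,.016],[.075,-.13,.016],[-.075,-.13,.016],[-.075,.13,.016]])),(0,255,0))
    pl(pose(p,np.array([[.035,.098,.138],[.035,-.098,.138]])),(0,0,255),False)
    o.append(J)
w=800;o=[cv2.copyMakeBorder(x,0,0,0,w-x.shape[1],cv2.BORDER_CONSTANT) for x in o]
O=np.vstack(o);print(O.shape);cv2.imwrite("pics/ov.png",cv2.resize(O,None,fx=min(1,600/O.shape[0]),fy=min(1,600/O.shape[0])))
```

```text
loose (array([0.4204, 0.2522, 0.149 ]), [0.3, 0.3])
b (array([ 0.5711, -0.0235,  0.1813]), [2.9, 2.9])
a (array([ 0.5766, -0.1516,  0.1827]), [1.5, 1.5])
hook [0.45627096 0.26457636 0.115     ] [0.45569266 0.26232704 0.125     ]
[35, 0, 138] [[ 0.616 -0.082  0.138]]
[-6, 0, 0] [[ 0.5751 -0.0846  0.    ]]
[35, 98, 138] [[0.61   0.0158 0.138 ]]
[35, -98, 138] [[ 0.6221 -0.1799  0.138 ]]
in rack -0.004507642589550076 0.05858780724933196
in rack -0.007721916410106824 -0.0684548172662474
[251.8, 218.7, 277.3, 248.5] 0.98 599
[351.2, 160.5, 375.0, 187.6] 0.97 633
[204.5, 217.8, 234.9, 251.9] 0.65 650
[304.0, 164.7, 326.4, 196.4] 0.61 593
(842, 800, 3)
```

View pics/ov.png

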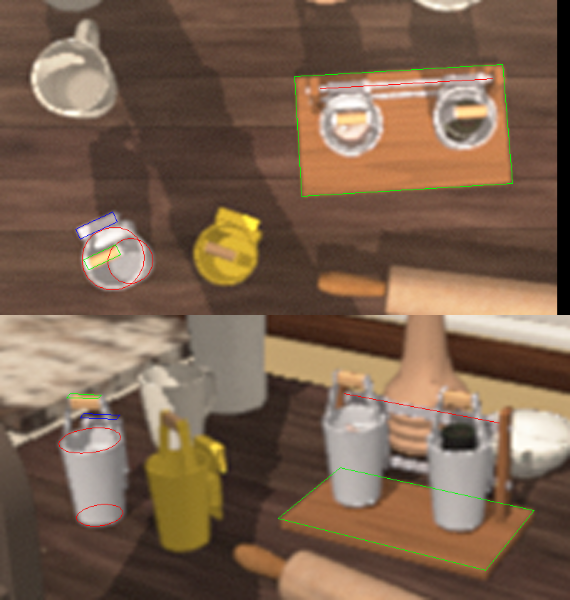

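The overlay fits: the loose pot's grip bar is at world (0.420, 0.252) with yaw about 23°, and the rack is at (0.581, -0.084) with yaw 3.5°. I'll move above the metal pot now.

apply_moves(
  motion=[
    {"x": 4, "y": -5, "yaw": -10},
    {"x": 8, "y": -10, "yaw": -20},
    {"x": 12, "y": -16, "yaw": -30},
    {"x": 16, "y": -22, "yaw": -40},
    {"x": 20, "y": -28, "yaw": -50},
    {"x": 23.7, "y": -34.4, "yaw": -50},
    {"x": 23.7, "y": -34.4, "yaw": -50},
    {"x": 23.7, "y": -34.4, "yaw": -50},
    {"x": 23.7, "y": -34.4, "yaw": -50},
  ],
)

```text
schema error: expected keys x, y, z, yaw, hand
```

apply_moves(
  motion=[
    {"x": 4, "y": -5, "z": 0, "yaw": -10, "hand": 1},
    {"x": 8, "y": -10, "z": 0, "yaw": -20, "hand": 1},
    {"x": 12, "y": -16, "z": 0, "yaw": -30, "hand": 1},
    {"x": 16, "y": -22, "z": 0, "yaw": -40, "hand": 1},
    {"x": 20, "y": -28, "z": 0, "yaw": -50, "hand": 1},
    {"x": 23.7, "y": -34.4, "z": 0, "yaw": -50, "hand": 1},
    {"x": 23.7, "y": -34.4, "z": 0, "yaw": -50, "hand": 1},
    {"x": 23.7, "y": -34.4, "z": 0, "yaw": -50, "hand": 1},
    {"x": 23.7, "y": -34.4, "z": 0, "yaw": -50, "hand": 1},
  ],
)

```text
clock: 1.78
position: [0.4202, 0.2541, 0.2268]
ee_rot: [-1.735, -2.619, -0.001]
force: [0.0, 0.6, 0.5]
width: 1.0
gripper_force: 0.0
```

apply_moves(
  motion=[
    {"x": 0, "y": -0.2, "z": -3, "yaw": 0, "hand": 1},
    {"x": 0, "y": -0.2, "z": -6, "yaw": 0, "hand": 1},
    {"x": 0, "y": -0.2, "z": -8, "yaw": 0, "hand": 1},
    {"x": 0, "y": -0.2, "z": -9, "yaw": 0, "hand": 1},
    {"x": 0, "y": -0.2, "z": -9.6, "yaw": 0, "hand": 1},
    {"x": 0, "y": -0.2, "z": -9.6, "yaw": 0, "hand": 1},
    {"x": 0, "y": -0.2, "z": -9.6, "yaw": 0, "hand": 1},
  ],
)

```text
clock: 2.65
position: [0.4207, 0.2518, 0.1313]
ee_rot: [1.735, 2.619, 0.002]
force: [0.2, -0.5, 0.0]
width: 0.998
gripper_force: 0.0
```

Run:
```python
from h import *
o=[]
for c,b in(("top",(180,195,290,265)),("scene",(205,150,315,250))):
    I=get_image(c);o.append(cv2.resize(I[b[1]:b[3],b[0]:b[2]],(385,int(385*(b[3]-b[1])/(b[2]-b[0]))),interpolation=cv2.INTER_CUBIC))
h=max(x.shape[0] for x in o)
cv2.imwrite("pics/g1.png",np.hstack([cv2.copyMakeBorder(x,0,h-x.shape[0],0,10,cv2.BORDER_CONSTANT) for x in o]));print(observe()["position"],observe()["force"])
```

```text
[0.4207428  0.25175583 0.13129553] [-0.40618771  0.44691431 -0.58072308]
```

View pics/g1.png

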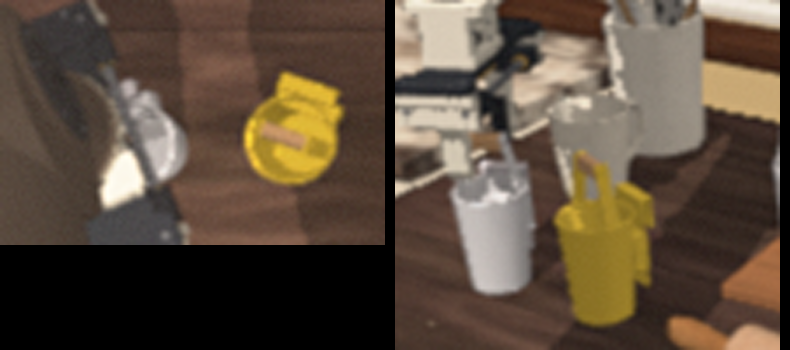

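The gripper straddles the metal pot: in the scene crop the fingers are at its mouth, about (490,150), and the yellow pot stands clear at (600,240). Closing.

apply_moves(
  motion=[
    {"x": 0, "y": 0, "z": 0, "yaw": 0, "hand": 0},
    {"x": 0, "y": 0, "z": 0, "yaw": 0, "hand": -0.4},
    {"x": 0, "y": 0, "z": 0, "yaw": 0, "hand": -1},
    {"x": 0, "y": 0, "z": 0, "yaw": 0, "hand": -1},
    {"x": 0, "y": 0, "z": 0, "yaw": 0, "hand": -1},
    {"x": 0, "y": 0, "z": 0, "yaw": 0, "hand": -1},
    {"x": 0, "y": 0, "z": 0, "yaw": 0, "hand": -1},
    {"x": 0, "y": 0, "z": 0, "yaw": 0, "hand": -1},
  ],
  newtons=10,
)

```text
clock: 3.75
position: [0.4204, 0.2515, 0.1307]
ee_rot: [1.735, 2.619, -0.0]
force: [-0.2, 0.1, -0.3]
width: 0.178
gripper_force: 0.0
```

apply_moves(
  motion=[
    {"x": 0, "y": 0, "z": 0, "yaw": 0, "hand": -1},
    {"x": 0, "y": 0, "z": 0, "yaw": 0, "hand": -1},
    {"x": 0, "y": 0, "z": 0, "yaw": 0, "hand": -1},
  ],
  newtons=40,
)

```text
clock: 4.12
position: [0.4204, 0.2514, 0.1307]
ee_rot: [1.735, 2.619, -0.0]
force: [-0.2, -0.8, 0.5]
width: 0.128
gripper_force: 39.8
```

apply_moves(
  motion=[
    {"x": 0, "y": 0, "z": 1, "yaw": 0, "hand": -1},
    {"x": 0, "y": 0, "z": 4, "yaw": 0, "hand": -1},
    {"x": 0, "y": 0, "z": 9, "yaw": 0, "hand": -1},
    {"x": 0, "y": 0, "z": 14, "yaw": 0, "hand": -1},
    {"x": 0, "y": 0, "z": 19, "yaw": 0, "hand": -1},
    {"x": 0, "y": 0, "z": 19, "yaw": 0, "hand": -1},
    {"x": 0, "y": 0, "z": 19, "yaw": 0, "hand": -1},
  ],
)

```text
clock: 5.0
position: [0.4199, 0.2512, 0.3203]
ee_rot: [-1.735, -2.619, 0.001]
force: [-0.8, -0.9, -3.1]
width: 0.13
gripper_force: 39.8
```

Run:
```python
from h import *
f=[]
for i in range(6): get_image("top"); s=observe();f.append(np.r_[s["force"],s["ft_torque"]])
print(np.mean(f,0).round(2),s["position"],s["width"])
```

```text
[-0.23  0.11 -2.47 -0.07  0.07 -0.01] [0.42007843 0.25124747 0.31988658] 0.12846168566122643
```

apply_moves(
  motion=[
    {"x": 1.5, "y": -3, "z": 0, "yaw": -3, "hand": -1},
    {"x": 4, "y": -8, "z": 0, "yaw": -6, "hand": -1},
    {"x": 6, "y": -13, "z": 0, "yaw": -9, "hand": -1},
    {"x": 8, "y": -18, "z": 0, "yaw": -12, "hand": -1},
    {"x": 10.5, "y": -23, "z": 0, "yaw": -15, "hand": -1},
    {"x": 12.5, "y": -28, "z": 0, "yaw": -18, "hand": -1},
    {"x": 14, "y": -32, "z": 0, "yaw": -19.4, "hand": -1},
    {"x": 14.9, "y": -33.8, "z": 0, "yaw": -19.4, "hand": -1},
    {"x": 14.9, "y": -33.8, "z": 0, "yaw": -19.4, "hand": -1},
    {"x": 14.9, "y": -33.8, "z": 0, "yaw": -19.4, "hand": -1},
  ],
)

```text
clock: 6.55
position: [0.5692, -0.0855, 0.3202]
ee_rot: [-2.15, -2.289, 0.0]
force: [0.9, 0.9, -1.8]
width: 0.124
gripper_force: 39.9
```

Run:
```python
from h import *
f=[]
for i in range(6): get_image("scene"); s=observe();f.append(np.r_[s["force"],s["ft_torque"]])
print(np.mean(f,0).round(2),s["position"],s["ee_rot"])
o=[]
for c,b in(("top",(270,120,400,220)),("scene",(280,110,410,260))):
    I=get_image(c);o.append(cv2.resize(I[b[1]:b[3],b[0]:b[2]],None,fx=3,fy=3,interpolation=cv2.INTER_CUBIC))
h=max(x.shape[0] for x in o)
cv2.imwrite("pics/a1.png",np.hstack([cv2.copyMakeBorder(x,0,h-x.shape[0],0,10,cv2.BORDER_CONSTANT) for x in o]))
```

```text
[ 0.09 -0.17 -2.52 -0.11  0.08  0.  ] [ 0.56936713 -0.08580058  0.32084883] [-2.15061340e+00 -2.29001342e+00 -5.75457726e-04]
```

View pics/a1.png

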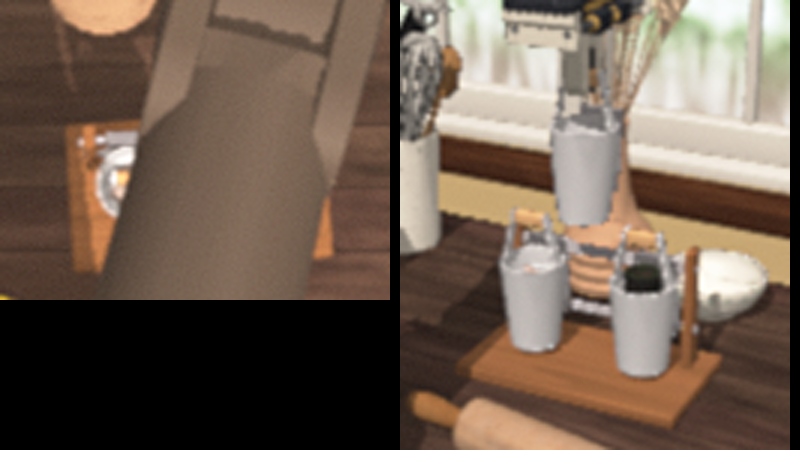

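Run:
```python
from h import *
p=[.5811,-.0842,.0615];k=8
I=cv2.imread("pics/top0.png");b=(288,152,385,200);J=cv2.resize(I[b[1]:b[3],b[0]:b[2]],None,fx=k,fy=k,interpolation=cv2.INTER_CUBIC)
def pt(P,col): 
    for q in ((proj(pose(p,np.array(P)/1e3),"top")-[b[0],b[1]]+.5)*k).astype(int): cv2.circle(J,tuple(int(v) for v in q),2,col,-1)
pt([[35,y,138] for y in(98,-98,0)],(0,0,255));pt([[35,y,16] for y in(98,-98)],(255,0,0));pt([[33,y,58] for y in(20,0,-20)],(0,255,0))
pt([[x,y,16] for x in(-75,75) for y in(-130,130)],(255,255,0))
cv2.imwrite("pics/r.png",J);print(J.shape)
```

```text
(384, 776, 3)
```

View pics/r.png

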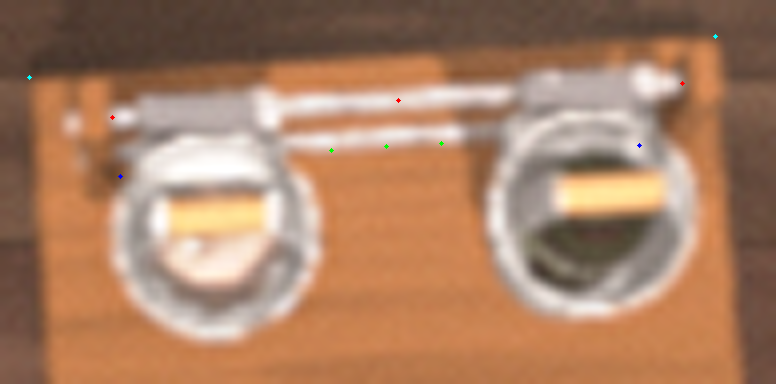

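The posts and rail match the rack fit to within a pixel. The neighbours hang at rack y of about +68 and −63 mm. I'll descend in front of the rail, lip above it, ready for the touch.

apply_moves(
  motion=[
    {"x": 0, "y": 0.1, "z": -2, "yaw": 0, "hand": -1},
    {"x": 0, "y": 0.1, "z": -4.5, "yaw": 0, "hand": -1},
    {"x": 0, "y": 0.1, "z": -7, "yaw": 0, "hand": -1},
    {"x": 0, "y": 0.1, "z": -8.5, "yaw": 0, "hand": -1},
    {"x": 0, "y": 0.1, "z": -9.5, "yaw": 0, "hand": -1},
    {"x": 0, "y": 0.1, "z": -10.2, "yaw": 0, "hand": -1},
    {"x": 0, "y": 0.1, "z": -10.8, "yaw": 0, "hand": -1},
    {"x": 0, "y": 0.1, "z": -11.3, "yaw": 0, "hand": -1},
    {"x": 0, "y": 0.1, "z": -11.3, "yaw": 0, "hand": -1},
    {"x": 0, "y": 0.1, "z": -11.3, "yaw": 0, "hand": -1},
  ],
)

```text
clock: 8.2
position: [0.5695, -0.0855, 0.2079]
ee_rot: [2.152, 2.289, 0.0]
force: [-0.5, -0.3, -2.3]
width: 0.128
gripper_force: 39.9
```

```bash
cat > st.py <<'E'
from h import *
f=[];P=[]
for i in range(6): get_image("scene"); s=observe();f.append(np.r_[s["force"],s["ft_torque"]]);P.append(s["position"])
P=np.mean(P,0);print("F",np.mean(f,0).round(2),"pos",P.round(4),"under",round(P[2]-.1307,4),"clock",s["clock"])
d=P[:2]-[.5811,-.0842];c,s_=np.cos(.0615),np.sin(.0615);print("rack xy mm",((c*d[0]+s_*d[1])*1e3).round(1),((-s_*d[0]+c*d[1])*1e3).round(1))
E
python3 st.py
```

```text
F [-0.71  0.44 -2.63  0.04  0.12 -0.  ] pos [ 0.5695 -0.0855  0.2079] under 0.0772 clock 8.5
rack xy mm -11.7 -0.6
```

apply_moves(
  motion=[
    {"x": 0.1, "y": 0, "z": -0.2, "yaw": 0, "hand": -1},
    {"x": 0.3, "y": 0.03, "z": -0.4, "yaw": 0, "hand": -1},
    {"x": 0.5, "y": 0.06, "z": -0.4, "yaw": 0, "hand": -1},
    {"x": 0.55, "y": 0.06, "z": -0.4, "yaw": 0, "hand": -1},
    {"x": 0.55, "y": 0.06, "z": -0.4, "yaw": 0, "hand": -1},
  ],
)

```text
clock: 9.12
position: [0.575, -0.0849, 0.2037]
ee_rot: [2.152, 2.289, 0.0]
force: [-0.2, 0.1, -2.6]
width: 0.127
gripper_force: 39.9
```

```bash
python3 st.py
```

```text
F [ 0.03  0.23 -3.07 -0.06  0.02 -0.01] pos [ 0.575  -0.0849  0.2038] under 0.0731 clock 9.425
rack xy mm -6.1 -0.3
```

apply_moves(
  motion=[
    {"x": 0.05, "y": 0, "z": 0, "yaw": 0, "hand": -1},
    {"x": 0.1, "y": 0, "z": 0, "yaw": 0, "hand": -1},
    {"x": 0.1, "y": 0, "z": 0, "yaw": 0, "hand": -1},
  ],
)

```text
clock: 9.8
position: [0.576, -0.0849, 0.2037]
ee_rot: [2.152, 2.289, 0.0]
force: [-0.6, -0.1, -2.5]
width: 0.125
gripper_force: 39.9
```

```bash
python3 st.py
```

```text
F [-0.09  0.21 -2.51 -0.    0.1  -0.03] pos [ 0.5759 -0.0849  0.2037] under 0.073 clock 10.1
rack xy mm -5.2 -0.4
```

apply_moves(
  motion=[
    {"x": 0.05, "y": 0, "z": 0, "yaw": 0, "hand": -1},
    {"x": 0.1, "y": 0, "z": 0, "yaw": 0, "hand": -1},
    {"x": 0.1, "y": 0, "z": 0, "yaw": 0, "hand": -1},
  ],
)

```text
clock: 10.48
position: [0.577, -0.0849, 0.2037]
ee_rot: [2.152, 2.289, 0.0]
force: [0.2, 0.5, -2.8]
width: 0.128
gripper_force: 39.9
```

```bash
python3 st.py
```

```text
F [-0.3  -0.03 -2.71  0.01  0.12 -0.  ] pos [ 0.577  -0.0849  0.2037] under 0.073 clock 10.775
rack xy mm -4.2 -0.4
```

apply_moves(
  motion=[
    {"x": 0.05, "y": 0, "z": 0, "yaw": 0, "hand": -1},
    {"x": 0.1, "y": 0, "z": 0, "yaw": 0, "hand": -1},
    {"x": 0.1, "y": 0, "z": 0, "yaw": 0, "hand": -1},
  ],
)

```text
clock: 11.15
position: [0.5778, -0.0849, 0.2037]
ee_rot: [-2.152, -2.289, 0.0]
force: [-1.1, -0.0, -2.3]
width: 0.123
gripper_force: 39.9
```

```bash
python3 st.py
```

```text
F [-0.81  0.1  -1.94  0.05  0.34 -0.02] pos [ 0.5778 -0.0849  0.2037] under 0.073 clock 11.45
rack xy mm -3.3 -0.5
```

apply_moves(
  motion=[
    {"x": 0.05, "y": 0, "z": 0, "yaw": 0, "hand": -1},
    {"x": 0.1, "y": 0, "z": 0, "yaw": 0, "hand": -1},
    {"x": 0.1, "y": 0, "z": 0, "yaw": 0, "hand": -1},
  ],
)

```text
clock: 11.82
position: [0.5785, -0.0849, 0.2036]
ee_rot: [-2.152, -2.288, 0.001]
force: [-2.7, 0.9, -1.4]
width: 0.124
gripper_force: 39.9
```

```bash
python3 st.py
```

```text
F [-3.75  0.54 -1.52  0.07  1.15 -0.12] pos [ 0.5786 -0.0849  0.2036] under 0.0729 clock 12.125
rack xy mm -2.6 -0.6
```

apply_moves(
  motion=[
    {"x": 0, "y": 0, "z": 0, "yaw": -0.5, "hand": -1},
    {"x": 0, "y": 0, "z": 0, "yaw": -1, "hand": -1},
    {"x": 0, "y": 0, "z": 0, "yaw": -1, "hand": -1},
  ],
)

```text
clock: 12.5
position: [0.5788, -0.0849, 0.2036]
ee_rot: [-2.172, -2.27, 0.0]
force: [-4.3, 0.2, -1.8]
width: 0.128
gripper_force: 39.9
```

```bash
python3 st.py
```

```text
F [-4.11  0.51 -2.72  0.11  1.28  0.12] pos [ 0.5788 -0.0848  0.2037] under 0.073 clock 12.8
rack xy mm -2.3 -0.5
```

apply_moves(
  motion=[
    {"x": -0.1, "y": 0, "z": 0, "yaw": 0.5, "hand": -1},
    {"x": -0.25, "y": -0.01, "z": 0, "yaw": 0.5, "hand": -1},
    {"x": -0.25, "y": -0.01, "z": -0.1, "yaw": 0.5, "hand": -1},
    {"x": -0.25, "y": -0.01, "z": -0.2, "yaw": 0.5, "hand": -1},
    {"x": -0.25, "y": -0.01, "z": -0.3, "yaw": 0.5, "hand": -1},
    {"x": -0.25, "y": -0.01, "z": -0.3, "yaw": 0.5, "hand": -1},
  ],
)

```text
clock: 13.55
position: [0.5767, -0.085, 0.2008]
ee_rot: [2.161, 2.279, 0.0]
force: [0.8, 0.0, -2.3]
width: 0.127
gripper_force: 39.9
```

```bash
python3 st.py
```

```text
F [ 0.9   0.66 -2.5   0.1  -0.23 -0.01] pos [ 0.5766 -0.085   0.2008] under 0.0701 clock 13.85
rack xy mm -4.6 -0.6
```

apply_moves(
  motion=[
    {"x": 0, "y": 0, "z": -0.1, "yaw": 0, "hand": -1},
    {"x": 0, "y": 0, "z": -0.2, "yaw": 0, "hand": -1},
    {"x": 0, "y": 0, "z": -0.2, "yaw": 0, "hand": -1},
  ],
)

```text
clock: 14.22
position: [0.5764, -0.085, 0.1986]
ee_rot: [-2.162, -2.279, 0.0]
force: [0.4, 0.4, -2.8]
width: 0.126
gripper_force: 39.9
```

apply_moves(
  motion=[
    {"x": 0, "y": 0, "z": -0.1, "yaw": 0, "hand": -1},
    {"x": 0, "y": 0, "z": -0.2, "yaw": 0, "hand": -1},
    {"x": 0, "y": 0, "z": -0.2, "yaw": 0, "hand": -1},
  ],
)

```text
clock: 14.6
position: [0.5763, -0.085, 0.1966]
ee_rot: [-2.162, -2.279, 0.0]
force: [0.9, 0.4, -2.3]
width: 0.131
gripper_force: 39.9
```

```bash
python3 st.py
```

```text
F [ 0.55  0.44 -2.67  0.03 -0.13  0.02] pos [ 0.5763 -0.085   0.1967] under 0.066 clock 14.9
rack xy mm -4.8 -0.5
```

apply_moves(
  motion=[
    {"x": 0, "y": 0, "z": -0.1, "yaw": 0, "hand": -1},
    {"x": 0, "y": 0, "z": -0.2, "yaw": 0, "hand": -1},
    {"x": 0, "y": 0, "z": -0.2, "yaw": 0, "hand": -1},
  ],
)

```text
clock: 15.28
position: [0.5764, -0.085, 0.1947]
ee_rot: [-2.162, -2.279, 0.0]
force: [0.8, -0.1, -3.4]
width: 0.127
gripper_force: 39.9
```

apply_moves(
  motion=[
    {"x": 0, "y": 0, "z": -0.1, "yaw": 0, "hand": -1},
    {"x": 0, "y": 0, "z": -0.2, "yaw": 0, "hand": -1},
    {"x": 0, "y": 0, "z": -0.2, "yaw": 0, "hand": -1},
  ],
)

```text
clock: 15.65
position: [0.5764, -0.085, 0.1926]
ee_rot: [-2.162, -2.279, 0.0]
force: [0.4, 0.7, -2.7]
width: 0.125
gripper_force: 39.9
```

```bash
python3 st.py
```

```text
F [ 0.43 -0.06 -3.25  0.02 -0.07 -0.  ] pos [ 0.5764 -0.085   0.1927] under 0.062 clock 15.95
rack xy mm -4.8 -0.5
```

apply_moves(
  motion=[
    {"x": 0, "y": 0, "z": -0.1, "yaw": 0, "hand": -1},
    {"x": 0, "y": 0, "z": -0.2, "yaw": 0, "hand": -1},
    {"x": 0, "y": 0, "z": -0.2, "yaw": 0, "hand": -1},
  ],
)

```text
clock: 16.32
position: [0.5764, -0.085, 0.1906]
ee_rot: [-2.162, -2.279, 0.0]
force: [0.2, 0.3, -3.9]
width: 0.126
gripper_force: 39.9
```

apply_moves(
  motion=[
    {"x": 0, "y": 0, "z": -0.1, "yaw": 0, "hand": -1},
    {"x": 0, "y": 0, "z": -0.2, "yaw": 0, "hand": -1},
    {"x": 0, "y": 0, "z": -0.2, "yaw": 0, "hand": -1},
  ],
)

```text
clock: 16.7
position: [0.5763, -0.085, 0.1886]
ee_rot: [-2.162, -2.279, 0.0]
force: [0.6, 0.6, -2.6]
width: 0.128
gripper_force: 39.9
```

```bash
python3 st.py
```

```text
F [ 0.44  0.45 -2.26  0.02 -0.    0.01] pos [ 0.5763 -0.085   0.1887] under 0.058 clock 17.0
rack xy mm -4.8 -0.5
```

apply_moves(
  motion=[
    {"x": 0, "y": 0, "z": -0.1, "yaw": 0, "hand": -1},
    {"x": 0, "y": 0, "z": -0.2, "yaw": 0, "hand": -1},
    {"x": 0, "y": 0, "z": -0.2, "yaw": 0, "hand": -1},
  ],
)

```text
clock: 17.38
position: [0.5764, -0.085, 0.1867]
ee_rot: [2.162, 2.279, -0.0]
force: [-0.2, 1.4, -2.3]
width: 0.125
gripper_force: 39.9
```

apply_moves(
  motion=[
    {"x": 0, "y": 0, "z": -0.1, "yaw": 0, "hand": -1},
    {"x": 0, "y": 0, "z": -0.2, "yaw": 0, "hand": -1},
    {"x": 0, "y": 0, "z": -0.2, "yaw": 0, "hand": -1},
  ],
)

```text
clock: 17.75
position: [0.5764, -0.085, 0.1846]
ee_rot: [-2.162, -2.28, 0.0]
force: [0.4, 1.0, -2.9]
width: 0.124
gripper_force: 39.9
```

```bash
python3 st.py
```

```text
F [ 0.24  0.72 -2.96  0.03 -0.04 -0.02] pos [ 0.5764 -0.085   0.1847] under 0.054 clock 18.05
rack xy mm -4.8 -0.5
```

apply_moves(
  motion=[
    {"x": 0, "y": 0, "z": -0.1, "yaw": 0, "hand": -1},
    {"x": 0, "y": 0, "z": -0.2, "yaw": 0, "hand": -1},
    {"x": 0, "y": 0, "z": -0.2, "yaw": 0, "hand": -1},
  ],
)

```text
clock: 18.42
position: [0.5764, -0.085, 0.1826]
ee_rot: [-2.162, -2.279, 0.0]
force: [1.1, 0.2, -3.1]
width: 0.123
gripper_force: 39.9
```

apply_moves(
  motion=[
    {"x": 0, "y": 0, "z": -0.1, "yaw": 0, "hand": -1},
    {"x": 0, "y": 0, "z": -0.2, "yaw": 0, "hand": -1},
    {"x": 0, "y": 0, "z": -0.2, "yaw": 0, "hand": -1},
  ],
)

```text
clock: 18.8
position: [0.5764, -0.085, 0.1806]
ee_rot: [-2.162, -2.279, 0.0]
force: [0.2, 0.5, -3.3]
width: 0.127
gripper_force: 39.9
```

```bash
python3 st.py
```

```text
F [ 0.22 -0.01 -2.97  0.    0.01 -0.  ] pos [ 0.5764 -0.085   0.1807] under 0.05 clock 19.1
rack xy mm -4.8 -0.5
```

apply_moves(
  motion=[
    {"x": 0, "y": 0, "z": -0.1, "yaw": 0, "hand": -1},
    {"x": 0, "y": 0, "z": -0.2, "yaw": 0, "hand": -1},
    {"x": 0, "y": 0, "z": -0.2, "yaw": 0, "hand": -1},
  ],
)

```text
clock: 19.48
position: [0.5764, -0.085, 0.1786]
ee_rot: [-2.162, -2.279, 0.0]
force: [1.2, 0.7, -3.0]
width: 0.125
gripper_force: 39.9
```

apply_moves(
  motion=[
    {"x": 0, "y": 0, "z": -0.1, "yaw": 0, "hand": -1},
    {"x": 0, "y": 0, "z": -0.2, "yaw": 0, "hand": -1},
    {"x": 0, "y": 0, "z": -0.2, "yaw": 0, "hand": -1},
  ],
)

```text
clock: 19.85
position: [0.5764, -0.085, 0.1766]
ee_rot: [-2.162, -2.279, 0.0]
force: [0.9, 0.6, -2.3]
width: 0.128
gripper_force: 39.9
```

```bash
python3 st.py
```

```text
F [-0.06  0.42 -2.55  0.01  0.02 -0.02] pos [ 0.5764 -0.085   0.1767] under 0.046 clock 20.15
rack xy mm -4.8 -0.5
```

apply_moves(
  motion=[
    {"x": 0, "y": 0, "z": -0.1, "yaw": 0, "hand": -1},
    {"x": 0, "y": 0, "z": -0.2, "yaw": 0, "hand": -1},
    {"x": 0, "y": 0, "z": -0.3, "yaw": 0, "hand": -1},
    {"x": 0, "y": 0, "z": -0.4, "yaw": 0, "hand": -1},
    {"x": 0, "y": 0, "z": -0.5, "yaw": 0, "hand": -1},
    {"x": 0, "y": 0, "z": -0.5, "yaw": 0, "hand": -1},
  ],
)

```text
clock: 20.9
position: [0.5764, -0.085, 0.1716]
ee_rot: [-2.162, -2.279, 0.0]
force: [0.8, 0.3, -2.3]
width: 0.127
gripper_force: 39.9
```

```bash
python3 st.py
```

```text
F [ 0.34  0.43 -2.67  0.01  0.06  0.02] pos [ 0.5764 -0.085   0.1717] under 0.041 clock 21.2
rack xy mm -4.8 -0.5
```

apply_moves(
  motion=[
    {"x": 0, "y": 0, "z": -0.1, "yaw": 0, "hand": -1},
    {"x": 0, "y": 0, "z": -0.2, "yaw": 0, "hand": -1},
    {"x": 0, "y": 0, "z": -0.2, "yaw": 0, "hand": -1},
  ],
)

```text
clock: 21.58
position: [0.5764, -0.085, 0.1696]
ee_rot: [2.162, 2.279, -0.0]
force: [0.6, 0.6, -2.5]
width: 0.126
gripper_force: 39.9
```

```bash
python3 st.py
```

```text
F [ 0.32  0.22 -2.59 -0.01  0.02  0.  ] pos [ 0.5764 -0.085   0.1697] under 0.039 clock 21.875
rack xy mm -4.7 -0.5
```

apply_moves(
  motion=[
    {"x": 0, "y": 0, "z": -0.1, "yaw": 0, "hand": -1},
    {"x": 0, "y": 0, "z": -0.2, "yaw": 0, "hand": -1},
    {"x": 0, "y": 0, "z": -0.2, "yaw": 0, "hand": -1},
  ],
)

```text
clock: 22.25
position: [0.5764, -0.085, 0.1676]
ee_rot: [-2.162, -2.279, 0.0]
force: [0.7, 0.2, -3.0]
width: 0.127
gripper_force: 39.9
```

```bash
python3 st.py
```

```text
F [-0.    0.47 -3.06 -0.01  0.03 -0.01] pos [ 0.5764 -0.085   0.1677] under 0.037 clock 22.55
rack xy mm -4.8 -0.5
```

apply_moves(
  motion=[
    {"x": 0, "y": 0, "z": -0.1, "yaw": 0, "hand": -1},
    {"x": 0, "y": 0, "z": -0.1, "yaw": 0, "hand": -1},
  ],
)

```text
clock: 22.8
position: [0.5764, -0.085, 0.1667]
ee_rot: [2.162, 2.279, 0.0]
force: [0.6, 0.1, -2.4]
width: 0.126
gripper_force: 39.9
```

```bash
python3 st.py
```

```text
F [ 0.25  0.28 -3.07 -0.03  0.    0.01] pos [ 0.5764 -0.085   0.1667] under 0.036 clock 23.1
rack xy mm -4.7 -0.5
```

apply_moves(
  motion=[
    {"x": 0, "y": 0, "z": -0.1, "yaw": 0, "hand": -1},
    {"x": 0, "y": 0, "z": -0.2, "yaw": 0, "hand": -1},
    {"x": 0, "y": 0, "z": -0.2, "yaw": 0, "hand": -1},
  ],
)

```text
clock: 23.48
position: [0.5764, -0.085, 0.1646]
ee_rot: [2.162, 2.279, -0.0]
force: [0.4, -0.4, -1.9]
width: 0.129
gripper_force: 39.9
```

```bash
python3 st.py
```

```text
F [-0.21  0.54 -2.51 -0.    0.04  0.  ] pos [ 0.5764 -0.085   0.1647] under 0.034 clock 23.775
rack xy mm -4.8 -0.5
```

apply_moves(
  motion=[
    {"x": 0, "y": 0, "z": -0.1, "yaw": 0, "hand": -1},
    {"x": 0, "y": 0, "z": -0.1, "yaw": 0, "hand": -1},
  ],
)

```text
clock: 24.02
position: [0.5767, -0.0851, 0.164]
ee_rot: [2.162, 2.279, 0.001]
force: [-0.3, 0.6, 0.3]
width: 0.127
gripper_force: 39.9
```

```bash
python3 st.py
```

```text
F [-0.69  0.63  1.68  0.06  0.04  0.  ] pos [ 0.5766 -0.085   0.164 ] under 0.0333 clock 24.325
rack xy mm -4.5 -0.5
```

The rail took the pot at underside 33 mm: Fz went from −2.6 to +1.7 N. I'll check the pictures before letting go.

```bash
cat > v.py <<'E'
import sys
from h import *
o=[]
for c,b in(("top",(280,135,400,215)),("scene",(285,140,405,260))):
    I=get_image(c);o.append(cv2.resize(I[b[1]:b[3],b[0]:b[2]],None,fx=3.25,fy=3.25,interpolation=cv2.INTER_CUBIC))
h=max(x.shape[0] for x in o)
cv2.imwrite(sys.argv[1],np.hstack([cv2.copyMakeBorder(x,0,h-x.shape[0],0,10,cv2.BORDER_CONSTANT) for x in o]))
E
python3 v.py pics/b1.png
```

```text
(no output)
```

View pics/b1.png

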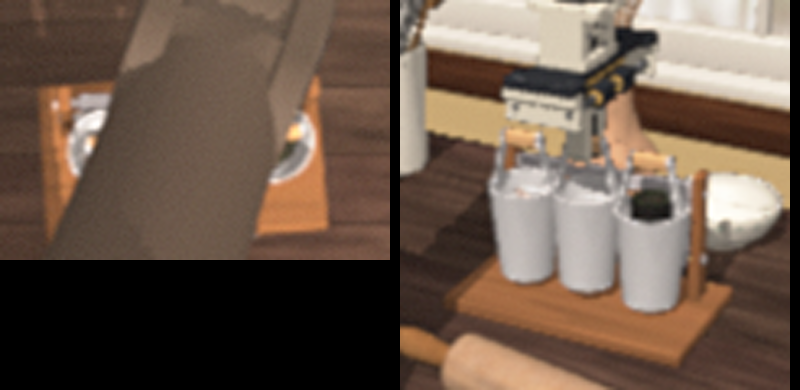

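The scene crop shows all three pots upright in a row at (527,230), (585,235) and (650,255), with the loose one between the others. Releasing softly.

apply_moves(
  motion=[
    {"x": 0, "y": 0, "z": 0, "yaw": 0, "hand": -1},
    {"x": 0, "y": 0, "z": 0, "yaw": 0, "hand": -1},
    {"x": 0, "y": 0, "z": 0, "yaw": 0, "hand": -1},
  ],
  newtons=4,
)

```text
clock: 24.8
position: [0.5765, -0.085, 0.1638]
ee_rot: [2.162, 2.279, 0.0]
force: [-0.7, 0.3, 2.2]
width: 0.136
gripper_force: 4.0
```

apply_moves(
  motion=[
    {"x": 0, "y": 0, "z": 0, "yaw": 0, "hand": -0.7},
    {"x": 0, "y": 0, "z": 0, "yaw": 0, "hand": -0.65},
    {"x": 0, "y": 0, "z": 0, "yaw": 0, "hand": -0.55},
    {"x": 0, "y": 0, "z": 0, "yaw": 0, "hand": -0.4},
    {"x": 0, "y": 0, "z": 0, "yaw": 0, "hand": -0.2},
    {"x": 0, "y": 0, "z": 0, "yaw": 0, "hand": -0.1},
    {"x": 0, "y": 0, "z": 0, "yaw": 0, "hand": -0.1},
    {"x": 0, "y": 0, "z": 0, "yaw": 0, "hand": -0.1},
  ],
)

```text
clock: 25.8
position: [0.5764, -0.085, 0.1638]
ee_rot: [2.162, 2.279, 0.0]
force: [-0.5, -1.0, -0.2]
width: 0.449
gripper_force: 0.0
```

```bash
python3 st.py; python3 v.py pics/c1.png
```

```text
F [-0.16 -0.21 -0.15 -0.09  0.05 -0.01] pos [ 0.5764 -0.085   0.1637] under 0.033 clock 26.1
rack xy mm -4.7 -0.5
```

View pics/c1.png

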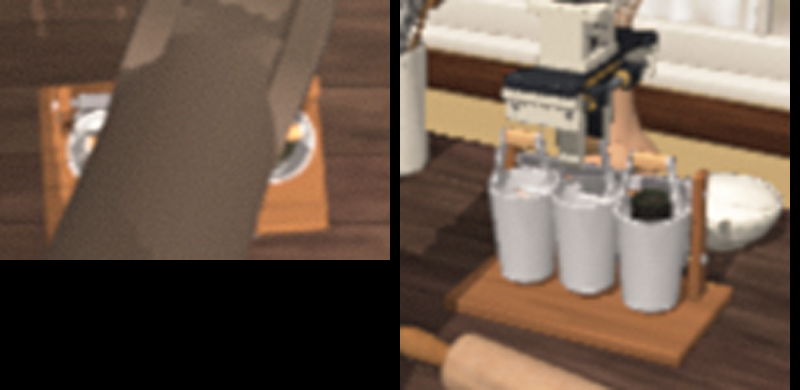

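The fingers are open, the force is near zero and the pot at (585,235) has not moved. I'll withdraw straight up, then back.

apply_moves(
  motion=[
    {"x": 0, "y": 0, "z": 0.5, "yaw": 0, "hand": -0.1},
    {"x": 0, "y": 0, "z": 1.5, "yaw": 0, "hand": -0.1},
    {"x": 0, "y": 0, "z": 3, "yaw": 0, "hand": -0.1},
    {"x": 0, "y": 0, "z": 6, "yaw": 0, "hand": -0.1},
    {"x": 0, "y": 0, "z": 10, "yaw": 0, "hand": -0.1},
    {"x": 0, "y": 0, "z": 14, "yaw": 0, "hand": -0.1},
    {"x": -5, "y": 3, "z": 16, "yaw": 0, "hand": -0.1},
    {"x": -10, "y": 8, "z": 16, "yaw": 0, "hand": -0.1},
    {"x": -13, "y": 14, "z": 16, "yaw": 0, "hand": -0.1},
    {"x": -16, "y": 19, "z": 16, "yaw": 0, "hand": -0.1},
  ],
)

```text
clock: 27.45
position: [0.4196, 0.0991, 0.3251]
ee_rot: [2.162, 2.278, 0.004]
force: [0.5, 2.0, -1.3]
width: 0.451
gripper_force: 0.0
```

apply_moves(
  motion=[
    {"x": -2, "y": 5, "z": 0, "yaw": 0, "hand": -0.1},
    {"x": -3, "y": 10, "z": 0, "yaw": 0, "hand": -0.1},
    {"x": -3, "y": 10, "z": 0, "yaw": 0, "hand": -0.1},
    {"x": -3, "y": 10, "z": 0, "yaw": 0, "hand": -0.1},
    {"x": -3, "y": 10, "z": 0, "yaw": 0, "hand": -0.1},
    {"x": -3, "y": 10, "z": 0, "yaw": 0, "hand": -0.1},
  ],
)

```text
clock: 28.2
position: [0.391, 0.1969, 0.3239]
ee_rot: [2.164, 2.277, 0.0]
force: [0.2, 1.1, -0.4]
width: 0.453
gripper_force: 0.0
```

```bash
python3 v.py pics/d1.png
```

```text
(no output)
```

View pics/d1.png

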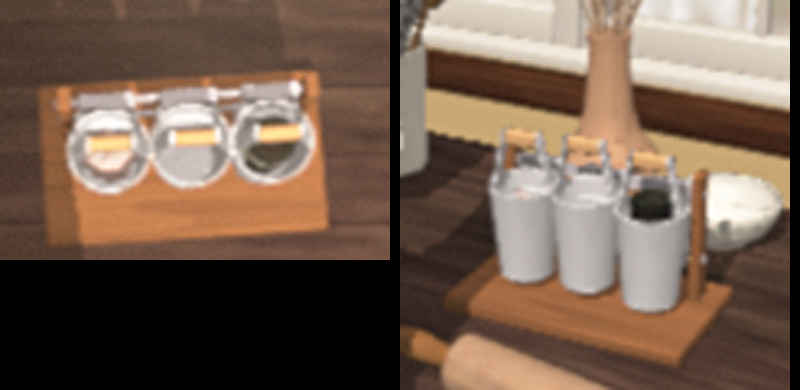

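The top crop shows three pots hanging upright with their hooks on the rail, at (110,145), (190,145) and (272,145). The arm is clear, so I'm handing in.

```bash
python3 -c "
from cell import *
print(sign_off())"
```

```text
the job is handed in; nothing more can be done
None
```

The loose metal pot now hangs straight on the rail between its two neighbours, let go only once the rail had taken it, and the job was handed in at about 28 s with the arm clear.

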